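# Nudge the specimen carrier home under the microscope

### The arm

A 6-joint arm with a two-finger parallel gripper is mounted at the origin on the work surface. World frame = base frame: x ahead of the robot, y to its left, z up, the work surface at z = 0. Lengths are in mm, angles in rad, forces in N, time in s.
With the tool pointing down it reaches from about 225 to 725 mm from the base axis. Payload 3.1 kg.
Tool frame: the origin (TCP) lies at the very end of the fingers, on their centre line; the grasp point (between the pads) lies 19 mm behind it; z points along the fingers, y is the line along which they close (so a half turn about z gives the same grasp; the last joint's range is limited). The gripper opens to 85 mm and grips with 20 to 120 N. Pads are 22 mm wide; open, the fingers measure 114 mm over their backs; the gripper's body (76 mm by 85 mm) begins 54 mm behind the grasp point. The pads swing forward as they close: fully open they stand 13 mm farther back than shut.
Start: joints at [-1.375, 0.048, 0.099, 1.622, 0, 1.443], TCP at [167.025, -497.715, 201.512] pointing down, gripper open.
Joint ranges: [-2.91, 2.91], [-0.99, 1.94], [-1.21, 1.42], [-2.12, 2.29], [-1.49, 1.47], [-3.14, 3.14]. Speed limits (rad/s): [2.79, 2.79, 3.14, 3.14, 3.14, 3.14].

### API

Orientations are given as a rotation vector (axis times angle).
In Python, from station import monitor, viewer, ctrl gives the robot as it stands. The module is installed in compiled form; this text tells all that it offers.
- The arm moves only by the tool apply_moves, never from a script. Its argument "rows" is a list of rows, each an object of numbers: "dx", "dy", "dz": the shift along the tool's x, y, z in cm; "wx", "wy", "wz": the turn, a rotation vector about the tool's x, y, z in degrees; "grip": the closure in counts, from 0 (fully open) to 255 (shut). A call has 1 to 12 rows; each row is the pose to reach, as a shift and turn from the pose commanded when the call began, along the tool's axes at that moment; what a row does not reach only later rows make up. A row lasts 1/8 s, in which the tool goes at most 62.5 mm and 10.7 degrees, less where a joint would pass 70% of its speed; a pose out of reach is approached as far as the arm can. A call with a gripper value outside its range is refused whole. The fingers move at their own pace and stop on an object; "grip_force" is the grip in N (left out, the last holds). Time passes only in rows, so rows that repeat a pose let the fingers close. It gives the time, the measured TCP pose, the force, the opening and the grip force at its end, in the units of the state.
- monitor.sense(): the state, without advancing time (a new reading comes with each control period).
- viewer.get_image(name): name is "scene" or "top" or "wrist"; returns a dict with "color" (420x560x3 uint8, red, green, blue), "fov_y" (degrees; the focal length in pixels is half the picture's height over the tangent of half this angle, whatever the lens; pixels are square), "cx", "cy" (the principal point, pixels), "R" (3x3) and "t" (3): a world point X has camera coordinates R X + t; the wrist camera has in their place "tool_from_camera" (4x4, takes a point from camera to tool coordinates, whose origin is the TCP and whose axes are the flange's). Camera axes: x right, y down, z forward; pixel columns grow to the right and rows downward; lengths in mm; the calibration is good to about 2 mm. A picture is of the moment at which its call begins: read the wrist's pose just before it. There is no depth.
- ctrl.hand_in(): hands the job in; it is judged then, once.
The state is a dict: "time_s": time; "qpos": joint angles; "dq": joint speeds; "joint_efforts": joint torques, N m; "ee_pos": TCP position; "eef_rot": TCP orientation; "force": force on the tool from outside, world axes, zero at the start; "wrist_torque": the same for the moment, N m; "gripper_width": opening from 0.0 (shut) to 1.0 (fully open); "finger_force": force on a finger pad.
Only numpy, scipy, OpenCV 4.12 (cv2) and the standard library are available. Lean on these libraries where they do the work, as an engineer would, in place of code of your own. Each camera call takes 0.05 s, during which the arm holds its last target. There are 200 camera calls.

### The job

Pick up the T-headed pusher and, with its head, gently nudge the specimen carrier along the track into the microscope's shroud until it meets the hidden sprung stop; draw the pusher back clear of the carrier, then tap it against the stop again to be sure, and leave it resting there. Do not ram the stop or shove the carrier at speed, and do not touch the carrier with the gripper. Then lay the pusher down across both plates of its raised rest, let go, and leave the other things on the bench alone.

Things in the scene. Friction and masses are not known exactly. Their poses are not given: they have to be found in the camera images.
- microscope: Cream microscope fixed to the bench; a grey track leads into a closed shroud under its objective. Origin: on the bench under the middle of the shroud's mouth; +x along the track into the shroud, +z up, column on the -y side. Shroud x = 0 to 160 mm, 80 mm wide, 64 mm inside, roof 88 to 96 mm over the bench; objective above it 76 mm wide at most, arm and eyepieces up to 350 mm high.
- carrier: Specimen carrier loose in the channel, along the track: aluminium block 100 mm long (x, with a small 4 mm buffer nose on its +x end), 60 mm wide, 45 mm high; a glass dish 54 mm across, 12 mm high is fixed on top. Origin: middle of its underside; back face (to be tapped) at x = -50 mm, nose at x = +50 mm. About 0.4 kg; sliding it takes some 1.5 to 3.5 N.
- pusher: T-headed pusher lying on the bench, 0.1 kg: white square handle 100 mm long, 22 x 22 mm; steel neck 12 mm thick, 50 mm long; grey plastic head 12 mm thick, 40 mm wide (y), 22 mm high. Origin: middle of the handle's underside; +x towards the head; handle x = -50 to 50 mm, head's face at x = 112 mm. Centre of mass about x = 20 mm.
- pusher_face (a point): Middle of the flat front face of the pusher's head, axes as the pusher's.
- rest: Raised steel rest, fixed: foot 100 x 60 x 8 mm and two upright plates at x = -36 and +36 mm, each 10 mm thick and 52 mm wide (y). The handle lies along the rest's x, either way round, on both plates, 60 mm over the bench, between ears 34 mm apart that rise 12 mm higher. Origin: on the bench under the middle. The gap between the plates is 62 mm long, with room for the fingers.
- bottle: Bystander: amber reagent bottle, 66 mm across, 150 mm tall; origin under its middle.
- tipbox: Bystander: blue pipette-tip box with a clear lid, 124 x 84 x 60 mm; origin under its middle.
- dish: Bystander: open glass dish 100 mm across, 18 mm high; origin under its middle.
- shroud_inside (a point): Fixed point on the shroud's floor, 85 mm in from its mouth, axes as the microscope's. A sprung stop is hidden in here; its place varies: the carrier's nose meets it 60 to 110 mm in from the mouth. It yields about 1 mm per newton for 10 mm (damped, so slowly), then is solid at about 9 N. Over 18 N is ramming. As the pusher backs off it may push the carrier back some mm; friction then holds it.
- track_start (a point): Middle of the open end of the track, on its floor: 200 mm before the shroud's mouth, axes as the microscope's. The track floor is 12 mm over the bench, its plate 100 mm wide; two rails leave a channel 64 mm wide, their tops 20 mm over the bench.
Not all that is in view belongs to the job. Of the things like the pusher, leave any that is yellow; of the rest the smaller one is meant.

How it is judged:
By the outcome, as a careful person would: the job done as asked, in the order asked, and still so for the second after the job is handed in, with the robot touching nothing.
It also fails if it takes over 70 s, if anything falls off the work surface, if the arm or the gripper's body presses on something with over 40 N, if the wrist force passes 120 N, or if a joint passes its speed limit or range.

## Working session

There is one attempt and no reset: what is moved stays moved. The work goes in short steps, Python scripts to look and compute and a tool call to move; the robot and the scene stay as the last step left them, time stands still between calls to the robot, and variables do not carry over. Pictures are saved under pics/ and viewed, at most 10 in all, crops included, and the job is handed in when it is done.

Besides the shell and the picture viewer there is one more tool, called after "Emit:" by a JSON object that holds its "fn" and its "kwargs", one argument or row to a line. apply_moves: Moves the arm, as the interface text tells. Its arguments: {"type":"object","properties":{"rows":{"type":"array","items":{"type":"object","properties":{"dx":{"type":"number"},"dy":{"type":"number"},"dz":{"type":"number"},"wx":{"type":"number"},"wy":{"type":"number"},"wz":{"type":"number"},"grip":{"type":"number"}}}},"grip_force":{"type":"number"}},"required":["rows"]}

```bash
mkdir -p pics; cat > h.py <<'E'
import numpy as np,cv2
from scipy.spatial.transform import Rotation as Ro
from station import monitor,viewer,ctrl
def save(n,f,crop=None,s=1):
    d=viewer.get_image(n);im=d["color"][:,:,::-1]
    if crop: im=im[crop[1]:crop[3],crop[0]:crop[2]]
    cv2.imwrite("pics/"+f,cv2.resize(im,None,fx=s,fy=s,interpolation=cv2.INTER_CUBIC));return d
def ray(d,u,v,z):
    f=d["color"].shape[0]/2/np.tan(np.radians(d["fov_y"])/2)
    c=np.array([(u-d["cx"])/f,(v-d["cy"])/f,1]);R=np.array(d["R"]);t=np.array(d["t"])
    o=-R.T@t;r=R.T@c;return o+r*(z-o[2])/r[2]
def proj(d,X):
    f=d["color"].shape[0]/2/np.tan(np.radians(d["fov_y"])/2)
    c=np.array(d["R"])@np.array(X)+np.array(d["t"]);return f*c[0]/c[2]+d["cx"],f*c[1]/c[2]+d["cy"]
E
python3 - <<'E'
from h import *
a=save("scene","s0.png",s=1.4);b=save("top","t0.png",s=1.4)
for d in(a,b):print({k:np.round(v,3).tolist() for k,v in d.items() if k!="color"})
w=viewer.get_image("wrist");print(np.round(w["tool_from_camera"],3),w["fov_y"],w["cx"],w["cy"])
print(monitor.sense())
E
```

```text
{'fov_y': 57.989, 'cx': 273.644, 'cy': 211.157, 'R': [[0.543, 0.84, -0.008], [0.56, -0.37, -0.741], [-0.625, 0.398, -0.671]], 't': [-234.261, -249.617, 1419.525]}
{'fov_y': 54.633, 'cx': 280.109, 'cy': 210.388, 'R': [[-0.022, -1.0, -0.005], [-0.992, 0.022, -0.12], [0.12, 0.002, -0.993]], 't': [-17.092, 502.553, 1027.873]}
[[ 1.00000e-03 -9.47000e-01 -3.20000e-01  8.31780e+01]
 [ 1.00000e+00  1.00000e-03  0.00000e+00 -4.13000e-01]
 [ 0.00000e+00 -3.20000e-01  9.47000e-01 -1.71301e+02]
 [ 0.00000e+00  0.00000e+00  0.00000e+00  1.00000e+00]] 68.90698422028885 276.6836420386561 213.30792870939808
{'time_s': 0.15, 'qpos': array([-1.37482486e+00,  4.86352316e-02,  9.79144842e-02,  1.62198573e+00,
       -2.74095916e-06,  1.44299852e+00]), 'dq': array([-0.00075037, -0.0014902 ,  0.00530578, -0.00131026, -0.00145544,
       -0.00086706]), 'joint_efforts': array([ 3.32294658e-03, -3.39255738e+01,  3.20425630e+01,  1.53375592e-02,
       -9.20592993e-05, -1.83004931e-07]), 'ee_pos': array([ 166.90677362, -497.19187036,  200.53601925]), 'eef_rot': array([-3.09863319e+00, -5.06049472e-01,  1.06494759e-04]), 'force': array([0.35567543, 0.19790718, 0.37845997]), 'wrist_torque': array([0.00683253, 0.00228607, 0.01465953]), 'finger_force': 0.0, 'gripper_width': 0.9964157820484852}
```

View pics/s0.png

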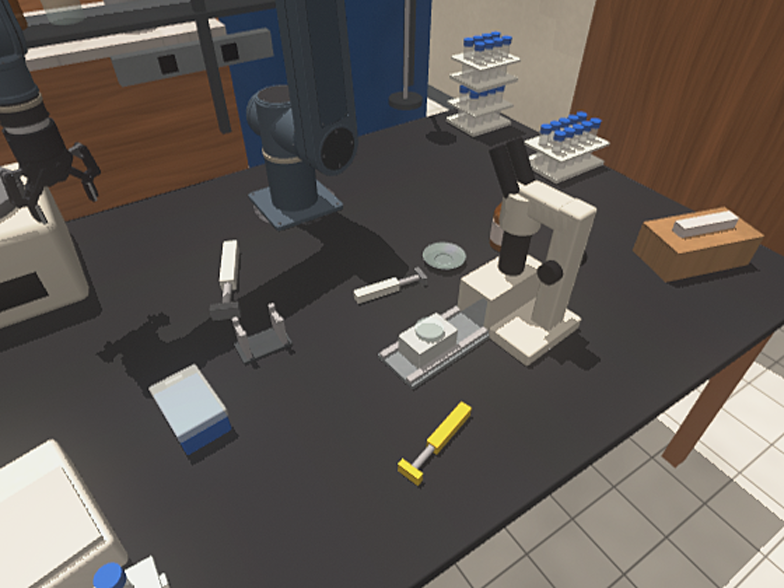

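View pics/t0.png

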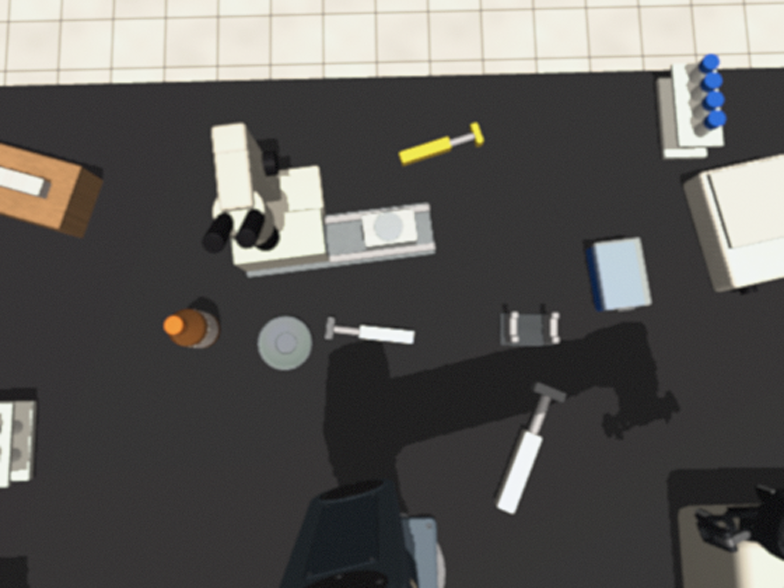

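The scene (1.4x) has three T-headed pushers. In the top view they are at (370,333), small and white; (525,445), larger and white; and (440,145), yellow. Yellow is ruled out, so the smaller white one at (370,333), beside the dish, should be the one meant. The rest is at (530,328), and the track and carrier at (385,230). I'll confirm with enlarged crops.

```bash
python3 - <<'E'
from h import *
save("top","c1.png",(160,140,320,258),5);save("top","c2.png",(330,200,440,370),3.5)
E
```

```text
(no output)
```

View pics/c1.png

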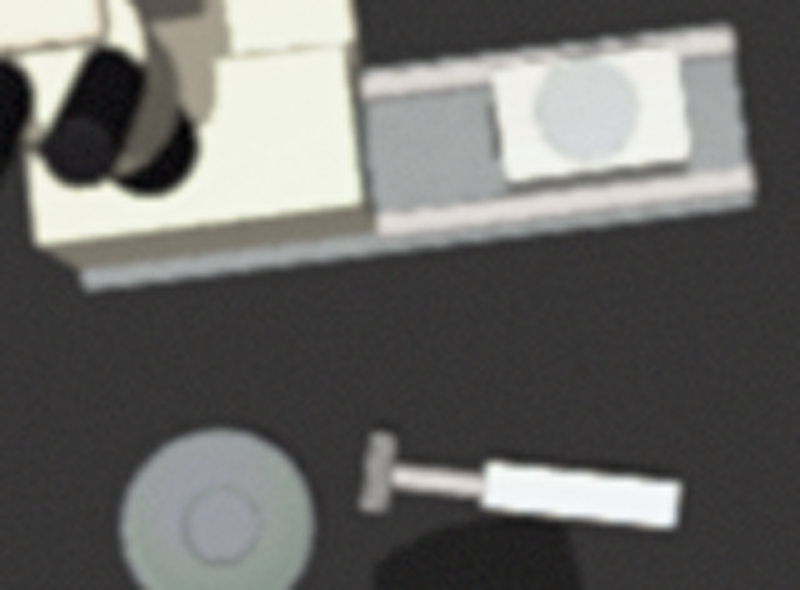

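View pics/c2.png

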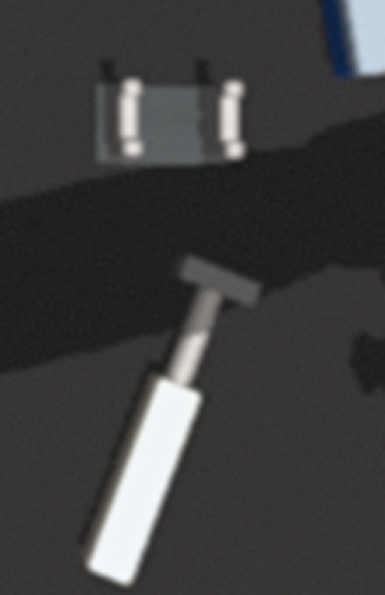

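The crop c1 shows the small white pusher: handle corners (488,461), (683,482), (677,527), (483,506), head around (380,472). The carrier's top corners are (494,72), (682,50), (690,160), (507,182), and the rail ends are near (735,40) and (753,182). In c2 the rest's ear tops are near (131,88), (133,149), (233,88), (235,149), and the big pusher is clearly longer. I'll turn these pixels into positions.

```bash
python3 - <<'E'
from h import *
d=viewer.get_image("top")
A=lambda P,z:np.array([ray(d,160+(u+.5)/5-.5,140+(v+.5)/5-.5,z)[:2] for u,v in P])
B=lambda P,z:np.array([ray(d,330+(u+.5)/3.5-.5,200+(v+.5)/3.5-.5,z)[:2] for u,v in P])
def box(n,Q):
    c=Q.mean(0);e=(Q[1]+Q[2]-Q[0]-Q[3])/2;w=(Q[3]+Q[2]-Q[0]-Q[1])/2
    print(n,c.round(1),"L",np.linalg.norm(e).round(1),"W",np.linalg.norm(w).round(1),"yaw",np.degrees(np.arctan2(e[1],e[0])).round(1),np.degrees(np.arctan2(w[1],w[0])).round(1))
box("handle",A([(488,461),(683,482),(677,527),(483,506)],22))
box("head",A([(372,432),(397,436),(388,512),(360,508)],22))
box("carrier",A([(494,72),(682,50),(690,160),(507,182)],57))
box("rails outer",A([(362,72),(733,27),(754,194),(380,234)],20))
box("roof lower edge",A([(39,246),(362,206),(350,47),(215,60)],96))
print("roof",A([(39,246),(362,206)],96))
print("dish",A([(120,525),(316,520),(218,428)],18))
box("rest ears",B([(131,88),(233,88),(235,149),(133,149)],72))
box("foot",B([(97,85),(241,85),(241,163),(97,163)],8))
box("bigpusher",B([(158,378),(200,396),(131,586),(88,567)],30))
E
```

```text
handle [429.9 -16.3] L 101.8 W 23.6 yaw -97.4 171.8
head [443.8  89.4] L 14.0 W 39.9 yaw -99.8 171.6
carrier [622.3 -26.3] L 96.1 W 58.1 yaw -84.4 -175.9
rails outer [623.3  -6.9] L 199.7 W 90.1 yaw -84.7 -174.5
roof lower edge [605.1 147.6] L 113.6 W 95.2 yaw -84.6 -25.2
roof [[553.81297822 247.41937833]
 [570.14923299  88.37358848]]
dish [[419.33317399 225.45134866]
 [419.65830563 123.10691671]
 [468.96371301 174.30868254]]
rest ears [ 433.6 -279.5] L 72.2 W 43.2 yaw -91.3 178.9
foot [ 433.5 -284.5] L 108.3 W 58.8 yaw -91.3 177.1
bigpusher [ 177.2 -248.8] L 32.7 W 142.1 yaw -114.4 156.7
```

```bash
cat >> h.py <<'E'
def go(x,y,z,yaw,base=None):
    s=monitor.sense() if base is None else base
    R=Ro.from_rotvec(s["eef_rot"]);a=np.radians(yaw)
    T=Ro.from_matrix(np.array([[np.cos(a),np.sin(a),0],[np.sin(a),-np.cos(a),0],[0,0,-1]]))
    print("d cm",(R.inv().apply(np.array([x,y,z])-s["ee_pos"])/10).round(2),"w deg",np.degrees((R.inv()*T).as_rotvec()).round(2))
E
python3 - <<'E'
from h import *
go(430,-16,120,82.4)
E
```

```text
d cm [ 40.25 -37.27   8.14] w deg [-4.000e-02 -3.000e-02 -6.385e+01]
```

Emit:
{"fn": "apply_moves", "kwargs": {
  "rows": [
    {"dx": 40.25,"dy": -37.27,"dz": 8.1,"wz": -63.85,"grip": 90},
    {"dx": 40.25,"dy": -37.27,"dz": 8.1,"wz": -63.85,"grip": 90},
    {"dx": 40.25,"dy": -37.27,"dz": 8.1,"wz": -63.85,"grip": 90},
    {"dx": 40.25,"dy": -37.27,"dz": 8.1,"wz": -63.85,"grip": 90},
    {"dx": 40.25,"dy": -37.27,"dz": 8.1,"wz": -63.85,"grip": 90},
    {"dx": 40.25,"dy": -37.27,"dz": 8.1,"wz": -63.85,"grip": 90},
    {"dx": 40.25,"dy": -37.27,"dz": 8.1,"wz": -63.85,"grip": 90},
    {"dx": 40.25,"dy": -37.27,"dz": 8.1,"wz": -63.85,"grip": 90},
    {"dx": 40.25,"dy": -37.27,"dz": 8.1,"wz": -63.85,"grip": 90},
    {"dx": 40.25,"dy": -37.27,"dz": 8.1,"wz": -63.85,"grip": 90},
    {"dx": 40.25,"dy": -37.27,"dz": 8.1,"wz": -63.85,"grip": 90},
    {"dx": 40.25,"dy": -37.27,"dz": 8.1,"wz": -63.85,"grip": 90}
  ]
}}

```text
invalid input at $.rows[0]: expected keys dx, dy, dz, wx, wy, wz, grip
```

```bash
python3 - <<'E'
from h import *
s=monitor.sense();print(s["ee_pos"],s["gripper_width"])
d=save("wrist","w1.png",s=1.4)
# project expected handle & head corners into the wrist view
R=Ro.from_rotvec(s["eef_rot"]).as_matrix();M=np.array(d["tool_from_camera"])
f=210/np.tan(np.radians(d["fov_y"])/2)
def pw(X):
    c=M[:3,:3].T@(R.T@(np.array(X)-s["ee_pos"])-M[:3,3]);return (1.4*np.array([f*c[0]/c[2]+d["cx"],f*c[1]/c[2]+d["cy"]])).round(0)
a=np.radians(82.4);e=np.array([np.cos(a),np.sin(a)]);n=np.array([-e[1],e[0]])
for x,y in[(-50,11),(50,11),(50,-11),(-50,-11),(112,20),(112,-20)]:print(x,y,pw([*(np.array([430,-16])+x*e+y*n),22]))
go(430,-16,4,82.4)
E
```

```text
[ 166.98476619 -497.4760608   201.08084825] 0.9954933820207421
-50 11 [-204. -388.]
50 11 [-411. -511.]
50 -11 [-415. -570.]
-50 -11 [-203. -441.]
112 20 [-550. -569.]
112 -20 [-565. -686.]
d cm [ 40.25 -37.27  19.75] w deg [-3.000e-02 -2.000e-02 -6.385e+01]
```

View pics/w1.png

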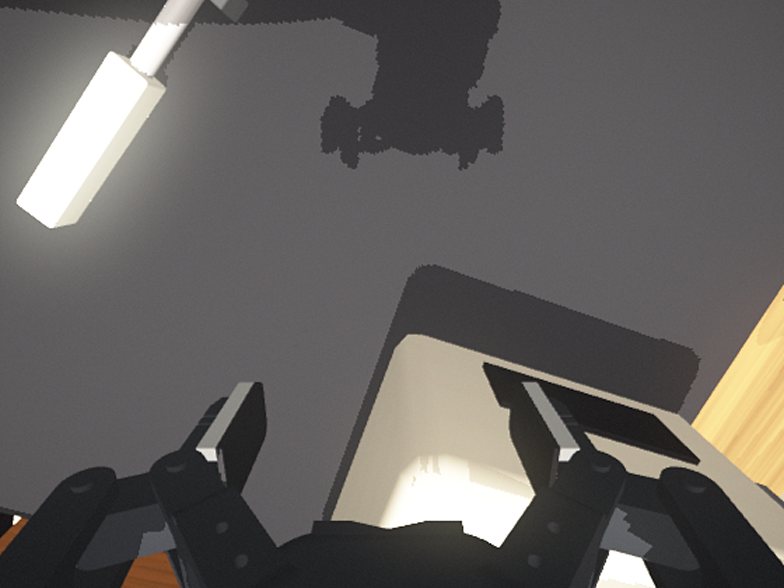

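The move was refused because every row needs all seven keys, so this wrist view is still from the start pose: the large pusher at upper left, and the open fingers over the beige device. I'll send it again with complete rows.

Emit:
{"fn": "apply_moves", "kwargs": {
  "rows": [
    {"dx": 40.25,"dy": -37.27,"dz": 8.1,"wx": 0,"wy": 0,"wz": -63.85,"grip": 90},
    {"dx": 40.25,"dy": -37.27,"dz": 8.1,"wx": 0,"wy": 0,"wz": -63.85,"grip": 90},
    {"dx": 40.25,"dy": -37.27,"dz": 8.1,"wx": 0,"wy": 0,"wz": -63.85,"grip": 90},
    {"dx": 40.25,"dy": -37.27,"dz": 8.1,"wx": 0,"wy": 0,"wz": -63.85,"grip": 90},
    {"dx": 40.25,"dy": -37.27,"dz": 8.1,"wx": 0,"wy": 0,"wz": -63.85,"grip": 90},
    {"dx": 40.25,"dy": -37.27,"dz": 8.1,"wx": 0,"wy": 0,"wz": -63.85,"grip": 90},
    {"dx": 40.25,"dy": -37.27,"dz": 8.1,"wx": 0,"wy": 0,"wz": -63.85,"grip": 90},
    {"dx": 40.25,"dy": -37.27,"dz": 8.1,"wx": 0,"wy": 0,"wz": -63.85,"grip": 90},
    {"dx": 40.25,"dy": -37.27,"dz": 8.1,"wx": 0,"wy": 0,"wz": -63.85,"grip": 90},
    {"dx": 40.25,"dy": -37.27,"dz": 8.1,"wx": 0,"wy": 0,"wz": -63.85,"grip": 90},
    {"dx": 40.25,"dy": -37.27,"dz": 8.1,"wx": 0,"wy": 0,"wz": -63.85,"grip": 90},
    {"dx": 40.25,"dy": -37.27,"dz": 8.1,"wx": 0,"wy": 0,"wz": -63.85,"grip": 90}
  ]
}}

```text
time_s: 1.85
ee_pos: [429.9, -17.5, 120.8]
eef_rot: [2.365, 2.066, 0.0]
force: [0.1, -0.3, -0.3]
gripper_width: 0.646
finger_force: 0.0
```

```bash
python3 - <<'E'
from h import *
s=monitor.sense();print(s["ee_pos"],s["gripper_width"],s["time_s"])
d=save("wrist","w2.png",s=1.4)
R=Ro.from_rotvec(s["eef_rot"]).as_matrix();M=np.array(d["tool_from_camera"])
f=210/np.tan(np.radians(d["fov_y"])/2)
def pw(X):
    c=M[:3,:3].T@(R.T@(np.array(X)-s["ee_pos"])-M[:3,3]);return (1.4*np.array([f*c[0]/c[2]+d["cx"],f*c[1]/c[2]+d["cy"]])).round(0)
a=np.radians(82.4);e=np.array([np.cos(a),np.sin(a)]);n=np.array([-e[1],e[0]])
for x,y in[(-50,11),(50,11),(50,-11),(-50,-11),(112,20),(112,-20)]:print(x,y,pw([*(np.array([430,-16])+x*e+y*n),22]))
go(430,-16,4,82.4)
E
```

```text
[429.88697137 -17.5101363  120.84373946] 0.6459256011369294 1.85
-50 11 [371. 354.]
50 11 [368. 208.]
50 -11 [404. 208.]
-50 -11 [402. 354.]
112 20 [351.  98.]
112 -20 [421.  98.]
d cm [ 0.16 -0.02 11.69] w deg [ 0.04  0.02 -0.14]
```

View pics/w2.png

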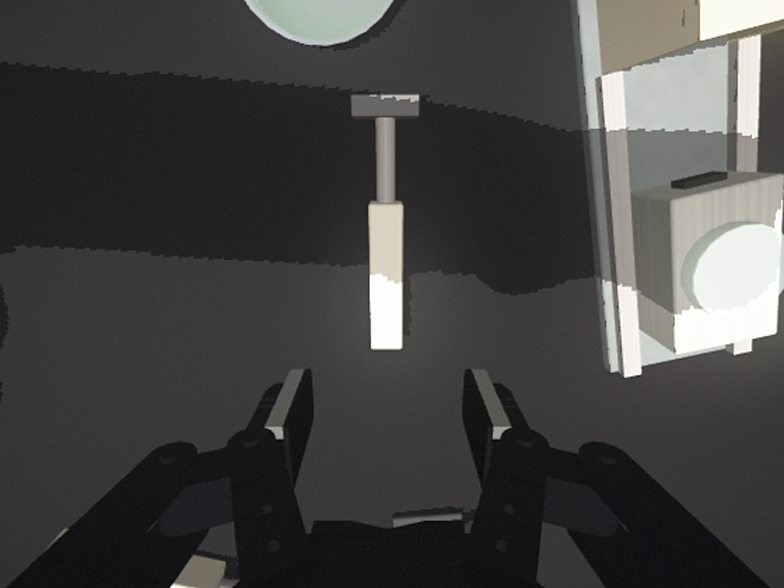

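The wrist view shows the handle spanning (369–403, 204–349) and the head's front edge at row 95. That is within about 1 mm sideways and 3 mm forward of the prediction. I'll correct by 3 mm, descend and grip.

Emit:
{"fn": "apply_moves", "kwargs": {
  "rows": [
    {"dx": 0.45,"dy": 0,"dz": 5,"wx": 0,"wy": 0,"wz": 0,"grip": 90},
    {"dx": 0.45,"dy": 0,"dz": 9,"wx": 0,"wy": 0,"wz": 0,"grip": 90},
    {"dx": 0.45,"dy": 0,"dz": 11,"wx": 0,"wy": 0,"wz": 0,"grip": 90},
    {"dx": 0.45,"dy": 0,"dz": 11.7,"wx": 0,"wy": 0,"wz": 0,"grip": 90},
    {"dx": 0.45,"dy": 0,"dz": 11.7,"wx": 0,"wy": 0,"wz": 0,"grip": 90},
    {"dx": 0.45,"dy": 0,"dz": 11.7,"wx": 0,"wy": 0,"wz": 0,"grip": 255},
    {"dx": 0.45,"dy": 0,"dz": 11.7,"wx": 0,"wy": 0,"wz": 0,"grip": 255},
    {"dx": 0.45,"dy": 0,"dz": 11.7,"wx": 0,"wy": 0,"wz": 0,"grip": 255},
    {"dx": 0.45,"dy": 0,"dz": 11.7,"wx": 0,"wy": 0,"wz": 0,"grip": 255},
    {"dx": 0.45,"dy": 0,"dz": 11.7,"wx": 0,"wy": 0,"wz": 0,"grip": 255},
    {"dx": 0.45,"dy": 0,"dz": 11.7,"wx": 0,"wy": 0,"wz": 0,"grip": 255}
  ],
  "grip_force": 70
}}

```text
time_s: 3.28
ee_pos: [430.6, -11.8, 3.5]
eef_rot: [-2.364, -2.069, 0.0]
force: [-0.1, -1.1, 0.3]
gripper_width: 0.0
finger_force: 0.0
```

```bash
python3 - <<'E'
from h import *
s=monitor.sense();print(s["ee_pos"],s["gripper_width"],s["time_s"],s["finger_force"])
go(430,-40,125,95.4);go(641,-217,125,95.4)
E
```

```text
[430.56600826 -11.80934854   3.45637099] 0.00012195151979446448 3.275 0.0
d cm [ -2.8    0.31 -12.15] w deg [-1.000e-02 -0.000e+00 -1.299e+01]
d cm [-17.56  23.57 -12.16] w deg [-1.000e-02 -0.000e+00 -1.299e+01]
```

The gripper closed to zero, so it isn't holding the handle. I'll look before doing anything else.

```bash
python3 - <<'E'
from h import *
save("wrist","w3.png",s=1); save("scene","s3.png",(180,150,340,270),3)
a=cv2.imread("pics/w3.png");b=cv2.imread("pics/s3.png")
b=cv2.resize(b,(240,180))
cv2.imwrite("pics/w3b.png",np.hstack([a,np.vstack([b,np.zeros((240,240,3),np.uint8)])]))
E
```

```text
(no output)
```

View pics/w3b.png

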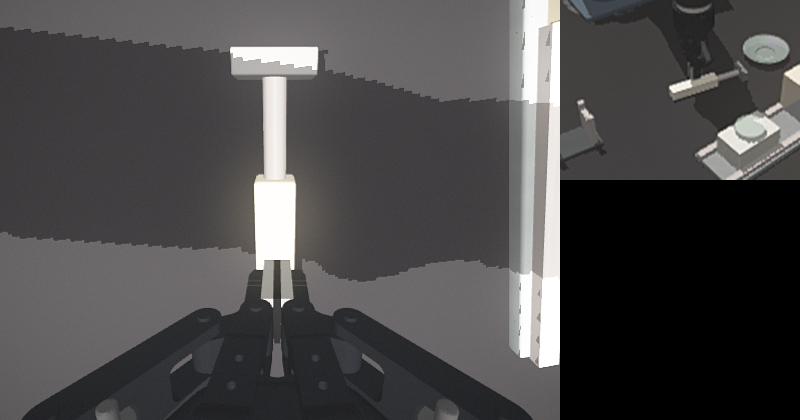

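The wrist view shows the fingers shut around (277,280) with the handle (255–295, 178–270) in front of or under them, the head at rows 48–75. I'll check these against the model to see where the pusher is.

```bash
python3 - <<'E'
from h import *
s=monitor.sense();print(s["ee_pos"],s["force"],s["gripper_width"],s["qpos"])
d=viewer.get_image("wrist")
R=Ro.from_rotvec(s["eef_rot"]).as_matrix();M=np.array(d["tool_from_camera"])
f=210/np.tan(np.radians(d["fov_y"])/2)
def pw(X):
    c=M[:3,:3].T@(R.T@(np.array(X)-s["ee_pos"])-M[:3,3]);return (np.array([f*c[0]/c[2]+d["cx"],f*c[1]/c[2]+d["cy"]])).round(0)
a=np.radians(82.4);e=np.array([np.cos(a),np.sin(a)]);n=np.array([-e[1],e[0]])
for x,y,z in[(-50,11,22),(50,11,22),(50,-11,22),(50,11,0),(112,20,22),(112,-20,22),(100,20,22)]:print(x,y,z,pw([*(np.array([430.4,-13])+x*e+y*n),z]))
print("tcp",pw(s["ee_pos"]),"pad top front",pw(s["ee_pos"]+R@[11,0,-30]))
im=viewer.get_image("scene")
print("scene px of tcp",proj(im,s["ee_pos"]),"handle",[np.round(proj(im,[*(np.array([430.4,-13])+x*e),22])) for x in(-50,50,112)])
save("scene","s4.png",(220,150,320,225),8)
save("top","t4.png",(220,215,310,250),8)
x=cv2.imread("pics/t4.png");y=cv2.imread("pics/s4.png")[:,:]
E
```

```text
[430.55690527 -11.83955773   3.443325  ] [-0.0961648   0.04409557 -0.1703394 ] 0.0013545637256158303 [-1.83421809e-01 -1.48029988e-01 -4.86315047e-01  1.23268006e+00
 -2.75498815e-05  1.51995616e+00]
-50 11 22 [258. 341.]
50 11 22 [254. 181.]
50 -11 22 [297. 181.]
50 11 0 [257. 173.]
112 20 22 [231.  44.]
112 -20 22 [321.  44.]
100 20 22 [232.  74.]
tcp [276. 252.] pad top front [275. 258.]
scene px of tcp (np.float64(270.2049738265427), np.float64(208.9992726061747)) handle [array([254., 209.]), array([285., 200.]), array([303., 194.])]
```

View pics/s4.png

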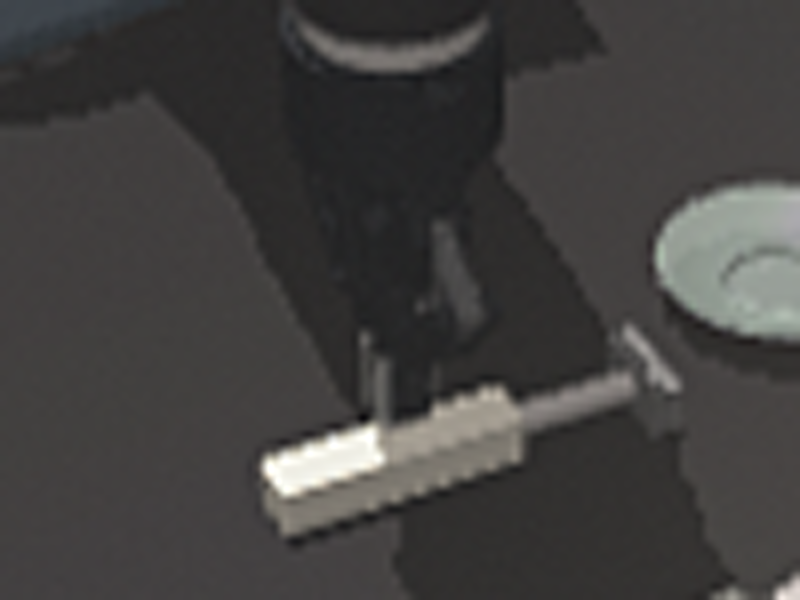

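The crop shows the shut fingers standing on or just above the top of the handle near (388,435), and the pusher hasn't moved. So the real fingertips are at least 19 mm behind the reported TCP. I'll open and go lower in small steps, watching the force.

Emit:
{"fn": "apply_moves", "kwargs": {
  "rows": [
    {"dx": 0,"dy": 0,"dz": 0,"wx": 0,"wy": 0,"wz": 0,"grip": 90},
    {"dx": 0,"dy": 0,"dz": 0,"wx": 0,"wy": 0,"wz": 0,"grip": 90},
    {"dx": 0,"dy": 0,"dz": 0,"wx": 0,"wy": 0,"wz": 0,"grip": 90},
    {"dx": 0,"dy": 0,"dz": 0,"wx": 0,"wy": 0,"wz": 0,"grip": 90},
    {"dx": 0,"dy": 0,"dz": 0.2,"wx": 0,"wy": 0,"wz": 0,"grip": 90},
    {"dx": 0,"dy": 0,"dz": 0.4,"wx": 0,"wy": 0,"wz": 0,"grip": 90},
    {"dx": 0,"dy": 0,"dz": 0.5,"wx": 0,"wy": 0,"wz": 0,"grip": 90}
  ]
}}

```text
time_s: 4.45
ee_pos: [430.4, -11.8, -1.8]
eef_rot: [-2.363, -2.069, 0.0]
force: [0.1, 0.9, -0.4]
gripper_width: 0.652
finger_force: 0.0
```

```bash
python3 - <<'E'
from h import *
s=monitor.sense();print(s)
save("wrist","w5.png",s=1.4)
E
```

```text
{'time_s': 4.45, 'qpos': array([-1.83434924e-01, -1.43746590e-01, -4.93321498e-01,  1.22165660e+00,
        3.81347613e-05,  1.51995580e+00]), 'dq': array([-0.00011108,  0.00712902, -0.00719951, -0.01800885, -0.00025272,
        0.00170038]), 'joint_efforts': array([-3.29814531e-03, -2.52141523e+01,  3.07187819e+01,  8.64347006e-03,
       -2.59723720e-04,  1.11195448e-06]), 'ee_pos': array([430.40863695, -11.79467218,  -1.75664747]), 'eef_rot': array([-2.36345398e+00, -2.06915321e+00,  3.76499378e-04]), 'force': array([ 0.05157453,  0.8566977 , -0.41071902]), 'wrist_torque': array([ 0.00792184,  0.01672282, -0.03428538]), 'finger_force': 0.0, 'gripper_width': 0.6515601304556937}
```

There's no contact at TCP z = −1.8, which confirms the offset. I'll go down to about −13 and close.

Emit:
{"fn": "apply_moves", "kwargs": {
  "rows": [
    {"dx": 0,"dy": 0,"dz": 0.3,"wx": 0,"wy": 0,"wz": 0,"grip": 90},
    {"dx": 0,"dy": 0,"dz": 0.6,"wx": 0,"wy": 0,"wz": 0,"grip": 90},
    {"dx": 0,"dy": 0,"dz": 0.9,"wx": 0,"wy": 0,"wz": 0,"grip": 90},
    {"dx": 0,"dy": 0,"dz": 1.1,"wx": 0,"wy": 0,"wz": 0,"grip": 90},
    {"dx": 0,"dy": 0,"dz": 1.1,"wx": 0,"wy": 0,"wz": 0,"grip": 90}
  ]
}}

```text
time_s: 5.12
ee_pos: [430.4, -11.8, -12.7]
eef_rot: [-2.363, -2.069, 0.0]
force: [0.3, -0.4, -0.6]
gripper_width: 0.649
finger_force: 0.0
```

Emit:
{"fn": "apply_moves", "kwargs": {
  "rows": [
    {"dx": 0,"dy": 0,"dz": 0,"wx": 0,"wy": 0,"wz": 0,"grip": 255},
    {"dx": 0,"dy": 0,"dz": 0,"wx": 0,"wy": 0,"wz": 0,"grip": 255},
    {"dx": 0,"dy": 0,"dz": 0,"wx": 0,"wy": 0,"wz": 0,"grip": 255},
    {"dx": 0,"dy": 0,"dz": 0,"wx": 0,"wy": 0,"wz": 0,"grip": 255},
    {"dx": 0,"dy": 0,"dz": 0,"wx": 0,"wy": 0,"wz": 0,"grip": 255}
  ],
  "grip_force": 50
}}

```text
time_s: 5.75
ee_pos: [431.0, -11.9, -12.1]
eef_rot: [2.363, 2.069, 0.001]
force: [-0.2, -0.1, 3.9]
gripper_width: 0.234
finger_force: 49.3
```

Gripped: about 20 mm opening at 49 N. Lift straight up.

Emit:
{"fn": "apply_moves", "kwargs": {
  "rows": [
    {"dx": 0,"dy": 0,"dz": -1,"wx": 0,"wy": 0,"wz": 0,"grip": 255},
    {"dx": 0,"dy": 0,"dz": -3,"wx": 0,"wy": 0,"wz": 0,"grip": 255},
    {"dx": 0,"dy": 0,"dz": -7,"wx": 0,"wy": 0,"wz": 0,"grip": 255},
    {"dx": 0,"dy": 0,"dz": -11,"wx": 0,"wy": 0,"wz": 0,"grip": 255},
    {"dx": 0,"dy": 0,"dz": -13,"wx": 0,"wy": 0,"wz": 0,"grip": 255},
    {"dx": 0,"dy": 0,"dz": -13,"wx": 0,"wy": 0,"wz": 0,"grip": 255}
  ],
  "grip_force": 60
}}

```text
time_s: 6.5
ee_pos: [432.1, -12.1, 119.5]
eef_rot: [2.361, 2.067, 0.004]
force: [0.5, -0.8, -1.3]
gripper_width: 0.224
finger_force: 58.9
```

```bash
python3 - <<'E'
from h import *
s=monitor.sense();print(s["ee_pos"],s["gripper_width"],s["finger_force"],s["force"],s["wrist_torque"])
go(642,-222,115,95.4)
d=save("wrist","w6.png",s=1.4)
save("scene","s6.png",(200,120,360,240),5)
R=Ro.from_rotvec(s["eef_rot"]).as_matrix();M=np.array(d["tool_from_camera"])
f=210/np.tan(np.radians(d["fov_y"])/2)
for x,y,z in[(50,11,12),(50,11,34),(50,-11,34),(112,20,34),(112,-20,34),(112,20,12)]:
    c=M[:3,:3].T@(np.array([x,-y,-z])-M[:3,3]);print(x,y,z,(1.4*np.array([f*c[0]/c[2]+d["cx"],f*c[1]/c[2]+d["cy"]])).round(0))
E
```

```text
[432.05634636 -12.13821339 119.5173941 ] 0.22376636985218187 58.86308312416077 [ 0.46643286 -0.75674238 -1.31439574] [ 0.02000767  0.01262282 -0.01718642]
d cm [-18.02  23.58   0.55] w deg [  0.23   0.04 -13.  ]
50 11 12 [357. 247.]
50 11 34 [352. 260.]
50 -11 34 [419. 260.]
112 20 34 [315.  46.]
112 -20 34 [457.  46.]
112 20 12 [325.  62.]
```

View pics/w6.png

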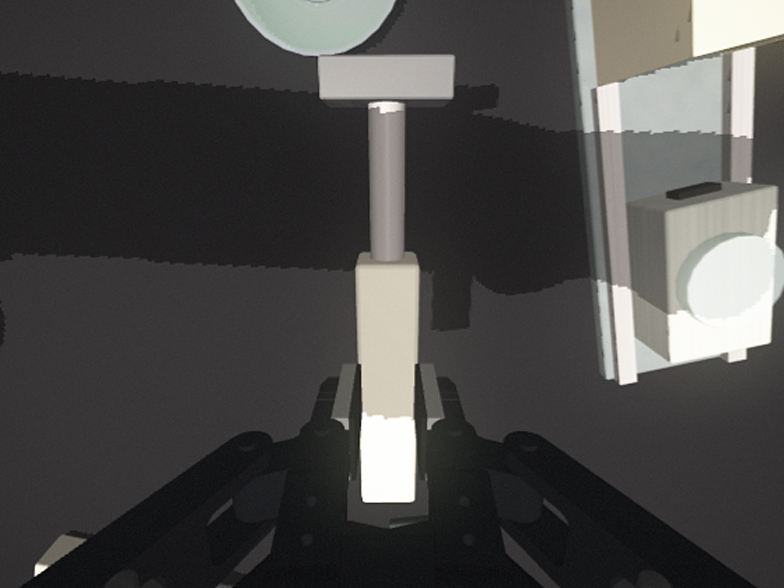

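The wrist view shows the pusher held straight between the pads, with the head at (319–455, 55–105). The apparent sizes suggest the real height is about 10 mm above the reported one. I'll go to the standoff behind the track, then touch the bench there to zero the height.

Emit:
{"fn": "apply_moves", "kwargs": {
  "rows": [
    {"dx": -1.0,"dy": 1.2,"dz": 0,"wx": 0,"wy": 0,"wz": -1,"grip": 255},
    {"dx": -3.5,"dy": 4.3,"dz": 0,"wx": 0,"wy": 0,"wz": -3,"grip": 255},
    {"dx": -6.5,"dy": 8.0,"dz": 0,"wx": 0,"wy": 0,"wz": -5,"grip": 255},
    {"dx": -9.8,"dy": 12.0,"dz": 0,"wx": 0,"wy": 0,"wz": -7,"grip": 255},
    {"dx": -13.0,"dy": 16.0,"dz": 0,"wx": 0,"wy": 0,"wz": -9,"grip": 255},
    {"dx": -16.0,"dy": 19.6,"dz": 0,"wx": 0,"wy": 0,"wz": -11,"grip": 255},
    {"dx": -18.3,"dy": 22.4,"dz": 0,"wx": 0,"wy": 0,"wz": -12.5,"grip": 255},
    {"dx": -19.6,"dy": 24.0,"dz": 0,"wx": 0,"wy": 0,"wz": -13,"grip": 255},
    {"dx": -19.6,"dy": 24.0,"dz": 1,"wx": 0,"wy": 0,"wz": -13,"grip": 255},
    {"dx": -19.6,"dy": 24.0,"dz": 4,"wx": 0,"wy": 0,"wz": -13,"grip": 255},
    {"dx": -19.6,"dy": 24.0,"dz": 7.5,"wx": 0,"wy": 0,"wz": -13,"grip": 255},
    {"dx": -19.6,"dy": 24.0,"dz": 9.0,"wx": 0,"wy": 0,"wz": -13,"grip": 255}
  ]
}}

```text
time_s: 8.1
ee_pos: [638.9, -235.4, 22.6]
eef_rot: [-2.108, -2.318, 0.003]
force: [-0.1, 0.5, -1.2]
gripper_width: 0.227
finger_force: 59.0
```

```bash
python3 - <<'E'
from h import *
s=monitor.sense();print(s["ee_pos"],s["gripper_width"],s["finger_force"],s["force"])
go(644,-238,0,95.4)
b=save("top","t7.png");a=save("scene","s7.png")
old=cv2.imread("pics/t4.png") 
for n,d in(("top",b),("scene",a)):
    im=d["color"].astype(int);m=((im.min(2)>185)).astype(np.uint8)
    k,l,st,ce=cv2.connectedComponentsWithStats(m)
    p=proj(d,s["ee_pos"]+[0,0,23]);print(n,"pred centre px",np.round(p,1))
    for i in range(1,k):
        if st[i,4]>40 and np.hypot(*(ce[i]-p))<70:
            r=cv2.minAreaRect(np.argwhere(l==i)[:,::-1].astype(np.float32));print(st[i],ce[i].round(1),np.round(r[0],1),np.round(r[1],1),round(r[2],1))
E
```

```text
[ 638.91174323 -235.40141436   22.61381166] 0.22704756937210757 58.96426856517792 [-0.06184361  0.51542122 -1.2353933 ]
d cm [-0.32  0.5   2.26] w deg [-0.41 -0.27  0.03]
top pred centre px [358.4 155.7]
scene pred centre px [237.6 279.5]
[216 278  17  14 119] [224.7 284.5] [224.7 284.6] [ 7.2 16.5] 59.0
```

Emit:
{"fn": "apply_moves", "kwargs": {
  "rows": [
    {"dx": -0.3,"dy": 0.5,"dz": 0.5,"wx": 0,"wy": 0,"wz": 0,"grip": 255},
    {"dx": -0.3,"dy": 0.5,"dz": 1.0,"wx": 0,"wy": 0,"wz": 0,"grip": 255},
    {"dx": -0.3,"dy": 0.5,"dz": 1.0,"wx": 0,"wy": 0,"wz": 0,"grip": 255}
  ]
}}

```text
time_s: 8.57
ee_pos: [648.2, -240.6, 18.0]
eef_rot: [2.114, 2.323, 0.0]
force: [0.2, -0.6, -1.4]
gripper_width: 0.231
finger_force: 59.0
```

```bash
python3 - <<'E'
from h import *
s=monitor.sense();print(s["ee_pos"],s["force"],s["wrist_torque"]);go(644,-238,0,95.4)
b=save("top","t8.png",(290,110,420,200),6);save("scene","s8.png",(190,220,320,310),6)
x=cv2.imread("pics/t8.png");y=cv2.imread("pics/s8.png")
cv2.imwrite("pics/v8.png",cv2.resize(np.hstack([x[:, :],y]),(800,277)))
cv2.imwrite("pics/v8b.png",np.vstack([cv2.resize(x,(433,300)),cv2.resize(y,(433,300))]))
E
```

```text
[ 648.24233403 -240.58171879   18.0102887 ] [ 0.20922461 -0.62171144 -1.41424536] [ 0.02307517  0.01000173 -0.01747959]
d cm [ 0.3 -0.4  1.8] w deg [ 0.04  0.02 -0.  ]
```

Emit:
{"fn": "apply_moves", "kwargs": {
  "rows": [
    {"dx": 0.3,"dy": -0.4,"dz": 0.6,"wx": 0,"wy": 0,"wz": 0,"grip": 255},
    {"dx": 0.3,"dy": -0.4,"dz": 1.2,"wx": 0,"wy": 0,"wz": 0,"grip": 255},
    {"dx": 0.3,"dy": -0.4,"dz": 1.6,"wx": 0,"wy": 0,"wz": 0,"grip": 255},
    {"dx": 0.3,"dy": -0.4,"dz": 1.9,"wx": 0,"wy": 0,"wz": 0,"grip": 255},
    {"dx": 0.3,"dy": -0.4,"dz": 2.0,"wx": 0,"wy": 0,"wz": 0,"grip": 255}
  ]
}}

```text
time_s: 9.3
ee_pos: [643.4, -237.7, -2.9]
eef_rot: [-2.114, -2.323, 0.0]
force: [-0.4, -0.4, -0.3]
gripper_width: 0.225
finger_force: 59.0
```

```bash
python3 - <<'E'
from h import *
s=monitor.sense();print(s["ee_pos"],s["force"],s["wrist_torque"])
for n in("top","scene"):
    d=viewer.get_image(n);im=d["color"].astype(int);p=proj(d,s["ee_pos"]+[0,0,23])
    m=((im.min(2)>150)).astype(np.uint8);k,l,st,ce=cv2.connectedComponentsWithStats(m);print(n,np.round(p,1))
    for i in range(1,k):
        if st[i,4]>40 and np.hypot(*(ce[i]-p))<60: print(st[i],ce[i].round(1))
x=save("top","t9.png",(310,110,420,190),5);y=save("scene","s9.png",(200,225,310,305),5)
a=cv2.imread("pics/t9.png");b=cv2.imread("pics/s9.png");o=np.zeros((600,800,3),np.uint8)
o[:290,:400]=cv2.resize(a,(400,290));o[300:590,:400]=cv2.resize(b,(400,290))
w=save("wrist","w9.png");o[:300,400:800]=cv2.resize(cv2.imread("pics/w9.png"),(400,300));cv2.imwrite("pics/v9.png",o)
E
```

```text
[ 643.44175161 -237.72187068   -2.90774063] [-0.43955502 -0.41264597 -0.34036497] [ 0.01408083 -0.03114795 -0.02811415]
top [357.4 156.5]
scene [238.4 287.8]
[217 285  18  15 133] [225.7 292.3]
```

View pics/v9.png

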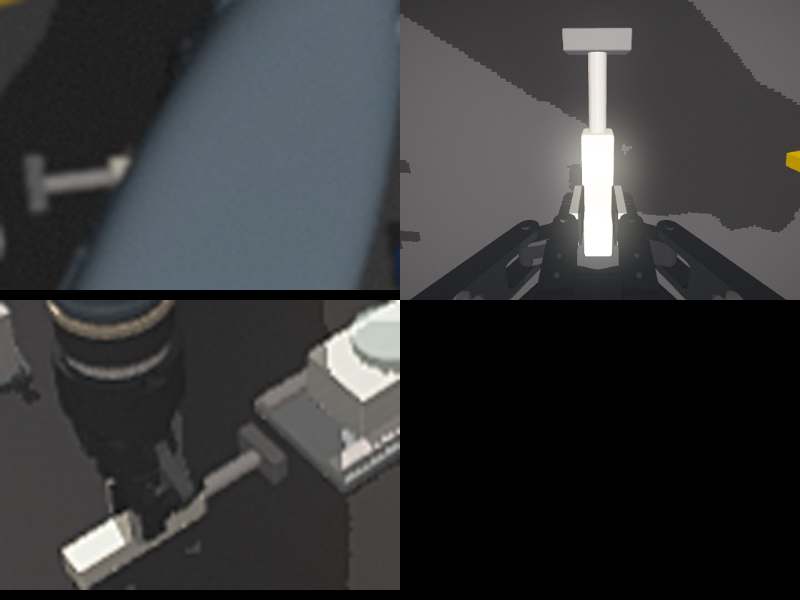

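The last view shows, in its top panel, the head centre at (36,182), which is about (319.8,160) in the image, aimed along the track. In the scene panel the head is at (262,155), about (272,268), just before the track end, and the wrist panel shows a straight grip. I'll triangulate the head.

```bash
python3 - <<'E'
from h import *
from scipy.optimize import least_squares
t=viewer.get_image("top");c=viewer.get_image("scene");s=monitor.sense();print(s["force"])
obs=[(t,(310+36.5/3.636-.5,110+182.5/3.625-.5)),(c,(200+262/3.636-.5,225+155/3.625-.5))]
r=least_squares(lambda X:np.concatenate([np.array(proj(d,X))-o for d,o in obs]),[630,-130,15]);print("head",r.x,r.fun)
a=np.radians(95.4);e=np.array([np.cos(a),np.sin(a)]);n=np.array([-e[1],e[0]])
m=np.array([612,92.3])
print("expected head",s["ee_pos"][:2]+106*e, "ms-frame of measured head",(r.x[:2]-m)@e,(r.x[:2]-m)@n,"tcp",(s["ee_pos"][:2]-m)@e,(s["ee_pos"][:2]-m)@n)
for q in([622.3,-26.3],[623.3,-6.9]):print((np.array(q)-m)@e,(np.array(q)-m)@n)
E
```

```text
[ 0.68817471 -0.05982178 -1.27879821]
head [ 635.64322693 -137.1255141    21.96894541] [ 0.34283269  0.18465091  0.36700641 -0.02577377]
expected head [ 633.83836778 -132.35644638] ms-frame of measured head -230.63233975968876 -1.9474492914526131 tcp -331.7145850732351 -0.5994090868793994
-119.04296462910598 0.9069577241641266
-99.82317082912475 -1.9143055188181322
```

Emit:
{"fn": "apply_moves", "kwargs": {
  "rows": [
    {"dx": 0,"dy": 0,"dz": -0.6,"wx": 0,"wy": 0,"wz": 0,"grip": 255},
    {"dx": 0,"dy": 0,"dz": -1.2,"wx": 0,"wy": 0,"wz": 0,"grip": 255},
    {"dx": 0,"dy": 0,"dz": -1.7,"wx": 0,"wy": 0,"wz": 0,"grip": 255},
    {"dx": 0.4,"dy": 0,"dz": -1.7,"wx": 0,"wy": 0,"wz": 0,"grip": 255},
    {"dx": 0.9,"dy": 0,"dz": -1.7,"wx": 0,"wy": 0,"wz": 0,"grip": 255},
    {"dx": 1.5,"dy": 0,"dz": -1.7,"wx": 0,"wy": 0,"wz": 0,"grip": 255},
    {"dx": 2.1,"dy": 0,"dz": -1.7,"wx": 0,"wy": 0,"wz": 0,"grip": 255},
    {"dx": 2.6,"dy": 0,"dz": -1.7,"wx": 0,"wy": 0,"wz": 0,"grip": 255},
    {"dx": 3.0,"dy": 0,"dz": -1.7,"wx": 0,"wy": 0,"wz": 0,"grip": 255},
    {"dx": 3.3,"dy": 0,"dz": -1.7,"wx": 0,"wy": 0,"wz": 0,"grip": 255},
    {"dx": 3.5,"dy": 0,"dz": -1.7,"wx": 0,"wy": 0,"wz": 0,"grip": 255}
  ]
}}

```text
time_s: 11.02
ee_pos: [640.3, -202.8, 14.5]
eef_rot: [2.114, 2.324, -0.0]
force: [0.2, -0.8, -1.2]
gripper_width: 0.231
finger_force: 59.0
```

Emit:
{"fn": "apply_moves", "kwargs": {
  "rows": [
    {"dx": 0.2,"dy": 0,"dz": 0,"wx": 0,"wy": 0,"wz": 0,"grip": 255},
    {"dx": 0.4,"dy": 0,"dz": 0,"wx": 0,"wy": 0,"wz": 0,"grip": 255},
    {"dx": 0.6,"dy": 0,"dz": 0,"wx": 0,"wy": 0,"wz": 0,"grip": 255},
    {"dx": 0.8,"dy": 0,"dz": 0,"wx": 0,"wy": 0,"wz": 0,"grip": 255},
    {"dx": 1.0,"dy": 0,"dz": 0,"wx": 0,"wy": 0,"wz": 0,"grip": 255},
    {"dx": 1.2,"dy": 0,"dz": 0,"wx": 0,"wy": 0,"wz": 0,"grip": 255},
    {"dx": 1.4,"dy": 0,"dz": 0,"wx": 0,"wy": 0,"wz": 0,"grip": 255},
    {"dx": 1.6,"dy": 0,"dz": 0,"wx": 0,"wy": 0,"wz": 0,"grip": 255},
    {"dx": 1.8,"dy": 0,"dz": 0,"wx": 0,"wy": 0,"wz": 0,"grip": 255},
    {"dx": 2.0,"dy": 0,"dz": 0,"wx": 0,"wy": 0,"wz": 0,"grip": 255},
    {"dx": 2.2,"dy": 0,"dz": 0,"wx": 0,"wy": 0,"wz": 0,"grip": 255},
    {"dx": 2.4,"dy": 0,"dz": 0,"wx": 0,"wy": 0,"wz": 0,"grip": 255}
  ]
}}

```text
time_s: 12.52
ee_pos: [638.2, -180.2, 14.8]
eef_rot: [2.114, 2.322, -0.002]
force: [-0.0, -2.5, -0.9]
gripper_width: 0.226
finger_force: 59.0
```

Contact made with the carrier sliding at about 2 N. Continue at about 20 mm/s.

Emit:
{"fn": "apply_moves", "kwargs": {
  "rows": [
    {"dx": 0.25,"dy": 0,"dz": 0,"wx": 0,"wy": 0,"wz": 0,"grip": 255},
    {"dx": 0.5,"dy": 0,"dz": 0,"wx": 0,"wy": 0,"wz": 0,"grip": 255},
    {"dx": 0.75,"dy": 0,"dz": 0,"wx": 0,"wy": 0,"wz": 0,"grip": 255},
    {"dx": 1.0,"dy": 0,"dz": 0,"wx": 0,"wy": 0,"wz": 0,"grip": 255},
    {"dx": 1.25,"dy": 0,"dz": 0,"wx": 0,"wy": 0,"wz": 0,"grip": 255},
    {"dx": 1.5,"dy": 0,"dz": 0,"wx": 0,"wy": 0,"wz": 0,"grip": 255},
    {"dx": 1.75,"dy": 0,"dz": 0,"wx": 0,"wy": 0,"wz": 0,"grip": 255},
    {"dx": 2.0,"dy": 0,"dz": 0,"wx": 0,"wy": 0,"wz": 0,"grip": 255},
    {"dx": 2.25,"dy": 0,"dz": 0,"wx": 0,"wy": 0,"wz": 0,"grip": 255},
    {"dx": 2.5,"dy": 0,"dz": 0,"wx": 0,"wy": 0,"wz": 0,"grip": 255},
    {"dx": 2.75,"dy": 0,"dz": 0,"wx": 0,"wy": 0,"wz": 0,"grip": 255},
    {"dx": 3.0,"dy": 0,"dz": 0,"wx": 0,"wy": 0,"wz": 0,"grip": 255}
  ]
}}

```text
time_s: 14.02
ee_pos: [635.2, -149.0, 14.5]
eef_rot: [-2.114, -2.324, 0.0]
force: [0.9, -3.0, -0.7]
gripper_width: 0.229
finger_force: 59.0
```

Emit:
{"fn": "apply_moves", "kwargs": {
  "rows": [
    {"dx": 0.25,"dy": 0,"dz": 0,"wx": 0,"wy": 0,"wz": 0,"grip": 255},
    {"dx": 0.5,"dy": 0,"dz": 0,"wx": 0,"wy": 0,"wz": 0,"grip": 255},
    {"dx": 0.75,"dy": 0,"dz": 0,"wx": 0,"wy": 0,"wz": 0,"grip": 255},
    {"dx": 1.0,"dy": 0,"dz": 0,"wx": 0,"wy": 0,"wz": 0,"grip": 255},
    {"dx": 1.25,"dy": 0,"dz": 0,"wx": 0,"wy": 0,"wz": 0,"grip": 255},
    {"dx": 1.5,"dy": 0,"dz": 0,"wx": 0,"wy": 0,"wz": 0,"grip": 255},
    {"dx": 1.75,"dy": 0,"dz": 0,"wx": 0,"wy": 0,"wz": 0,"grip": 255},
    {"dx": 2.0,"dy": 0,"dz": 0,"wx": 0,"wy": 0,"wz": 0,"grip": 255},
    {"dx": 2.25,"dy": 0,"dz": 0,"wx": 0,"wy": 0,"wz": 0,"grip": 255},
    {"dx": 2.5,"dy": 0,"dz": 0,"wx": 0,"wy": 0,"wz": 0,"grip": 255},
    {"dx": 2.75,"dy": 0,"dz": 0,"wx": 0,"wy": 0,"wz": 0,"grip": 255},
    {"dx": 3.0,"dy": 0,"dz": 0,"wx": 0,"wy": 0,"wz": 0,"grip": 255}
  ]
}}

```text
time_s: 15.52
ee_pos: [632.4, -119.1, 14.5]
eef_rot: [2.114, 2.324, -0.0]
force: [0.4, -3.1, -0.8]
gripper_width: 0.228
finger_force: 59.0
```

Emit:
{"fn": "apply_moves", "kwargs": {
  "rows": [
    {"dx": 0.25,"dy": 0,"dz": 0,"wx": 0,"wy": 0,"wz": 0,"grip": 255},
    {"dx": 0.5,"dy": 0,"dz": 0,"wx": 0,"wy": 0,"wz": 0,"grip": 255},
    {"dx": 0.75,"dy": 0,"dz": 0,"wx": 0,"wy": 0,"wz": 0,"grip": 255},
    {"dx": 1.0,"dy": 0,"dz": 0,"wx": 0,"wy": 0,"wz": 0,"grip": 255},
    {"dx": 1.25,"dy": 0,"dz": 0,"wx": 0,"wy": 0,"wz": 0,"grip": 255},
    {"dx": 1.5,"dy": 0,"dz": 0,"wx": 0,"wy": 0,"wz": 0,"grip": 255},
    {"dx": 1.75,"dy": 0,"dz": 0,"wx": 0,"wy": 0,"wz": 0,"grip": 255},
    {"dx": 2.0,"dy": 0,"dz": 0,"wx": 0,"wy": 0,"wz": 0,"grip": 255},
    {"dx": 2.25,"dy": 0,"dz": 0,"wx": 0,"wy": 0,"wz": 0,"grip": 255},
    {"dx": 2.5,"dy": 0,"dz": 0,"wx": 0,"wy": 0,"wz": 0,"grip": 255},
    {"dx": 2.75,"dy": 0,"dz": 0,"wx": 0,"wy": 0,"wz": 0,"grip": 255},
    {"dx": 3.0,"dy": 0,"dz": 0,"wx": 0,"wy": 0,"wz": 0,"grip": 255}
  ]
}}

```text
time_s: 17.02
ee_pos: [629.5, -89.3, 14.5]
eef_rot: [-2.114, -2.324, 0.0]
force: [0.5, -3.4, -0.7]
gripper_width: 0.228
finger_force: 59.0
```

```bash
python3 - <<'E'
from h import *
s=monitor.sense();a=np.radians(95.4);e=np.array([np.cos(a),np.sin(a)]);n=np.array([-e[1],e[0]])
m=np.array([612,92.3]);q=s["ee_pos"][:2]-m;print("face",q@e+112,"lat",q@n,s["force"],s["ee_pos"],"nose",q@e+212)
E
```

```text
face -70.42594580885887 lat -0.38195327238938376 [ 0.45520909 -3.40551019 -0.6974899 ] [629.54805622 -89.28038803  14.51433449] nose 29.57405419114113
```

Emit:
{"fn": "apply_moves", "kwargs": {
  "rows": [
    {"dx": 0.2,"dy": 0,"dz": 0,"wx": 0,"wy": 0,"wz": 0,"grip": 255},
    {"dx": 0.4,"dy": 0,"dz": 0,"wx": 0,"wy": 0,"wz": 0,"grip": 255},
    {"dx": 0.6,"dy": 0,"dz": 0,"wx": 0,"wy": 0,"wz": 0,"grip": 255},
    {"dx": 0.8,"dy": 0,"dz": 0,"wx": 0,"wy": 0,"wz": 0,"grip": 255},
    {"dx": 1.0,"dy": 0,"dz": 0,"wx": 0,"wy": 0,"wz": 0,"grip": 255},
    {"dx": 1.2,"dy": 0,"dz": 0,"wx": 0,"wy": 0,"wz": 0,"grip": 255},
    {"dx": 1.4,"dy": 0,"dz": 0,"wx": 0,"wy": 0,"wz": 0,"grip": 255},
    {"dx": 1.6,"dy": 0,"dz": 0,"wx": 0,"wy": 0,"wz": 0,"grip": 255},
    {"dx": 1.8,"dy": 0,"dz": 0,"wx": 0,"wy": 0,"wz": 0,"grip": 255}
  ]
}}

```text
time_s: 18.15
ee_pos: [627.9, -71.4, 14.5]
eef_rot: [-2.114, -2.324, 0.0]
force: [0.6, -3.6, -0.9]
gripper_width: 0.226
finger_force: 59.0
```

Emit:
{"fn": "apply_moves", "kwargs": {
  "rows": [
    {"dx": 0.12,"dy": 0,"dz": 0,"wx": 0,"wy": 0,"wz": 0,"grip": 255},
    {"dx": 0.24,"dy": 0,"dz": 0,"wx": 0,"wy": 0,"wz": 0,"grip": 255},
    {"dx": 0.36,"dy": 0,"dz": 0,"wx": 0,"wy": 0,"wz": 0,"grip": 255},
    {"dx": 0.48,"dy": 0,"dz": 0,"wx": 0,"wy": 0,"wz": 0,"grip": 255},
    {"dx": 0.6,"dy": 0,"dz": 0,"wx": 0,"wy": 0,"wz": 0,"grip": 255},
    {"dx": 0.7,"dy": 0,"dz": 0,"wx": 0,"wy": 0,"wz": 0,"grip": 255}
  ]
}}

```text
time_s: 18.9
ee_pos: [627.2, -64.5, 14.5]
eef_rot: [-2.114, -2.324, 0.0]
force: [1.0, -2.5, -0.6]
gripper_width: 0.226
finger_force: 59.0
```

Emit:
{"fn": "apply_moves", "kwargs": {
  "rows": [
    {"dx": 0.12,"dy": 0,"dz": 0,"wx": 0,"wy": 0,"wz": 0,"grip": 255},
    {"dx": 0.24,"dy": 0,"dz": 0,"wx": 0,"wy": 0,"wz": 0,"grip": 255},
    {"dx": 0.36,"dy": 0,"dz": 0,"wx": 0,"wy": 0,"wz": 0,"grip": 255},
    {"dx": 0.48,"dy": 0,"dz": 0,"wx": 0,"wy": 0,"wz": 0,"grip": 255},
    {"dx": 0.6,"dy": 0,"dz": 0,"wx": 0,"wy": 0,"wz": 0,"grip": 255}
  ]
}}

```text
time_s: 19.52
ee_pos: [626.6, -58.5, 14.5]
eef_rot: [-2.114, -2.324, 0.0]
force: [-0.6, -2.8, -0.4]
gripper_width: 0.227
finger_force: 59.0
```

Emit:
{"fn": "apply_moves", "kwargs": {
  "rows": [
    {"dx": 0.12,"dy": 0,"dz": 0,"wx": 0,"wy": 0,"wz": 0,"grip": 255},
    {"dx": 0.24,"dy": 0,"dz": 0,"wx": 0,"wy": 0,"wz": 0,"grip": 255},
    {"dx": 0.36,"dy": 0,"dz": 0,"wx": 0,"wy": 0,"wz": 0,"grip": 255},
    {"dx": 0.48,"dy": 0,"dz": 0,"wx": 0,"wy": 0,"wz": 0,"grip": 255},
    {"dx": 0.6,"dy": 0,"dz": 0,"wx": 0,"wy": 0,"wz": 0,"grip": 255}
  ]
}}

```text
time_s: 20.15
ee_pos: [626.1, -52.5, 14.5]
eef_rot: [-2.114, -2.324, 0.0]
force: [0.1, -2.9, -1.3]
gripper_width: 0.226
finger_force: 59.0
```

Emit:
{"fn": "apply_moves", "kwargs": {
  "rows": [
    {"dx": 0.12,"dy": 0,"dz": 0,"wx": 0,"wy": 0,"wz": 0,"grip": 255},
    {"dx": 0.24,"dy": 0,"dz": 0,"wx": 0,"wy": 0,"wz": 0,"grip": 255},
    {"dx": 0.36,"dy": 0,"dz": 0,"wx": 0,"wy": 0,"wz": 0,"grip": 255},
    {"dx": 0.48,"dy": 0,"dz": 0,"wx": 0,"wy": 0,"wz": 0,"grip": 255},
    {"dx": 0.6,"dy": 0,"dz": 0,"wx": 0,"wy": 0,"wz": 0,"grip": 255}
  ]
}}

```text
time_s: 20.78
ee_pos: [625.5, -46.6, 14.5]
eef_rot: [-2.114, -2.324, 0.0]
force: [0.1, -3.3, -1.1]
gripper_width: 0.227
finger_force: 59.0
```

Emit:
{"fn": "apply_moves", "kwargs": {
  "rows": [
    {"dx": 0.12,"dy": 0,"dz": 0,"wx": 0,"wy": 0,"wz": 0,"grip": 255},
    {"dx": 0.24,"dy": 0,"dz": 0,"wx": 0,"wy": 0,"wz": 0,"grip": 255},
    {"dx": 0.36,"dy": 0,"dz": 0,"wx": 0,"wy": 0,"wz": 0,"grip": 255},
    {"dx": 0.48,"dy": 0,"dz": 0,"wx": 0,"wy": 0,"wz": 0,"grip": 255},
    {"dx": 0.6,"dy": 0,"dz": 0,"wx": 0,"wy": 0,"wz": 0,"grip": 255}
  ]
}}

```text
time_s: 21.4
ee_pos: [624.9, -40.6, 14.5]
eef_rot: [-2.114, -2.324, 0.0]
force: [-1.0, -2.9, -0.4]
gripper_width: 0.228
finger_force: 59.0
```

Emit:
{"fn": "apply_moves", "kwargs": {
  "rows": [
    {"dx": 0.12,"dy": 0,"dz": 0,"wx": 0,"wy": 0,"wz": 0,"grip": 255},
    {"dx": 0.24,"dy": 0,"dz": 0,"wx": 0,"wy": 0,"wz": 0,"grip": 255},
    {"dx": 0.36,"dy": 0,"dz": 0,"wx": 0,"wy": 0,"wz": 0,"grip": 255},
    {"dx": 0.48,"dy": 0,"dz": 0,"wx": 0,"wy": 0,"wz": 0,"grip": 255},
    {"dx": 0.6,"dy": 0,"dz": 0,"wx": 0,"wy": 0,"wz": 0,"grip": 255}
  ]
}}

```text
time_s: 22.02
ee_pos: [624.4, -34.6, 14.5]
eef_rot: [-2.114, -2.324, 0.0]
force: [0.1, -2.7, -1.7]
gripper_width: 0.227
finger_force: 59.0
```

Emit:
{"fn": "apply_moves", "kwargs": {
  "rows": [
    {"dx": 0.12,"dy": 0,"dz": 0,"wx": 0,"wy": 0,"wz": 0,"grip": 255},
    {"dx": 0.24,"dy": 0,"dz": 0,"wx": 0,"wy": 0,"wz": 0,"grip": 255},
    {"dx": 0.36,"dy": 0,"dz": 0,"wx": 0,"wy": 0,"wz": 0,"grip": 255},
    {"dx": 0.48,"dy": 0,"dz": 0,"wx": 0,"wy": 0,"wz": 0,"grip": 255},
    {"dx": 0.6,"dy": 0,"dz": 0,"wx": 0,"wy": 0,"wz": 0,"grip": 255}
  ]
}}

```text
time_s: 22.65
ee_pos: [623.8, -28.6, 14.5]
eef_rot: [-2.114, -2.324, 0.0]
force: [0.6, -2.9, -2.2]
gripper_width: 0.228
finger_force: 59.0
```

Emit:
{"fn": "apply_moves", "kwargs": {
  "rows": [
    {"dx": 0.12,"dy": 0,"dz": 0,"wx": 0,"wy": 0,"wz": 0,"grip": 255},
    {"dx": 0.24,"dy": 0,"dz": 0,"wx": 0,"wy": 0,"wz": 0,"grip": 255},
    {"dx": 0.36,"dy": 0,"dz": 0,"wx": 0,"wy": 0,"wz": 0,"grip": 255},
    {"dx": 0.48,"dy": 0,"dz": 0,"wx": 0,"wy": 0,"wz": 0,"grip": 255},
    {"dx": 0.6,"dy": 0,"dz": 0,"wx": 0,"wy": 0,"wz": 0,"grip": 255}
  ]
}}

```text
time_s: 23.28
ee_pos: [623.4, -23.3, 14.6]
eef_rot: [2.114, 2.323, -0.001]
force: [-0.2, -4.1, -1.5]
gripper_width: 0.229
finger_force: 59.0
```

The force is rising (4.1 N) and the travel is slightly short, so this is probably the stop. One more 3 mm at low speed.

Emit:
{"fn": "apply_moves", "kwargs": {
  "rows": [
    {"dx": 0.08,"dy": 0,"dz": 0,"wx": 0,"wy": 0,"wz": 0,"grip": 255},
    {"dx": 0.16,"dy": 0,"dz": 0,"wx": 0,"wy": 0,"wz": 0,"grip": 255},
    {"dx": 0.24,"dy": 0,"dz": 0,"wx": 0,"wy": 0,"wz": 0,"grip": 255}
  ]
}}

```text
time_s: 23.65
ee_pos: [623.3, -21.6, 14.7]
eef_rot: [2.114, 2.321, -0.002]
force: [0.9, -7.1, -0.5]
gripper_width: 0.225
finger_force: 59.0
```

7 N: the stop is met, gently. Draw back clear by 25 mm.

Emit:
{"fn": "apply_moves", "kwargs": {
  "rows": [
    {"dx": -0.1,"dy": 0,"dz": 0,"wx": 0,"wy": 0,"wz": 0,"grip": 255},
    {"dx": -0.2,"dy": 0,"dz": 0,"wx": 0,"wy": 0,"wz": 0,"grip": 255},
    {"dx": -0.3,"dy": 0,"dz": 0,"wx": 0,"wy": 0,"wz": 0,"grip": 255},
    {"dx": -0.5,"dy": 0,"dz": 0,"wx": 0,"wy": 0,"wz": 0,"grip": 255},
    {"dx": -0.9,"dy": 0,"dz": 0,"wx": 0,"wy": 0,"wz": 0,"grip": 255},
    {"dx": -1.4,"dy": 0,"dz": 0,"wx": 0,"wy": 0,"wz": 0,"grip": 255},
    {"dx": -1.9,"dy": 0,"dz": 0,"wx": 0,"wy": 0,"wz": 0,"grip": 255},
    {"dx": -2.3,"dy": 0,"dz": 0,"wx": 0,"wy": 0,"wz": 0,"grip": 255},
    {"dx": -2.5,"dy": 0,"dz": 0,"wx": 0,"wy": 0,"wz": 0,"grip": 255},
    {"dx": -2.5,"dy": 0,"dz": 0,"wx": 0,"wy": 0,"wz": 0,"grip": 255},
    {"dx": -2.5,"dy": 0,"dz": 0,"wx": 0,"wy": 0,"wz": 0,"grip": 255}
  ]
}}

```text
time_s: 25.02
ee_pos: [625.3, -45.1, 14.5]
eef_rot: [-2.114, -2.324, -0.0]
force: [-0.3, -0.4, -1.0]
gripper_width: 0.228
finger_force: 59.0
```

Emit:
{"fn": "apply_moves", "kwargs": {
  "rows": [
    {"dx": 0.3,"dy": 0,"dz": 0,"wx": 0,"wy": 0,"wz": 0,"grip": 255},
    {"dx": 0.6,"dy": 0,"dz": 0,"wx": 0,"wy": 0,"wz": 0,"grip": 255},
    {"dx": 0.9,"dy": 0,"dz": 0,"wx": 0,"wy": 0,"wz": 0,"grip": 255},
    {"dx": 1.1,"dy": 0,"dz": 0,"wx": 0,"wy": 0,"wz": 0,"grip": 255},
    {"dx": 1.3,"dy": 0,"dz": 0,"wx": 0,"wy": 0,"wz": 0,"grip": 255},
    {"dx": 1.45,"dy": 0,"dz": 0,"wx": 0,"wy": 0,"wz": 0,"grip": 255},
    {"dx": 1.6,"dy": 0,"dz": 0,"wx": 0,"wy": 0,"wz": 0,"grip": 255},
    {"dx": 1.7,"dy": 0,"dz": 0,"wx": 0,"wy": 0,"wz": 0,"grip": 255},
    {"dx": 1.8,"dy": 0,"dz": 0,"wx": 0,"wy": 0,"wz": 0,"grip": 255},
    {"dx": 1.9,"dy": 0,"dz": 0,"wx": 0,"wy": 0,"wz": 0,"grip": 255},
    {"dx": 2.0,"dy": 0,"dz": 0,"wx": 0,"wy": 0,"wz": 0,"grip": 255},
    {"dx": 2.1,"dy": 0,"dz": 0,"wx": 0,"wy": 0,"wz": 0,"grip": 255}
  ]
}}

```text
time_s: 26.52
ee_pos: [623.4, -24.3, 14.5]
eef_rot: [2.114, 2.324, 0.0]
force: [0.1, -0.7, -1.0]
gripper_width: 0.226
finger_force: 59.0
```

Emit:
{"fn": "apply_moves", "kwargs": {
  "rows": [
    {"dx": 0.08,"dy": 0,"dz": 0,"wx": 0,"wy": 0,"wz": 0,"grip": 255},
    {"dx": 0.16,"dy": 0,"dz": 0,"wx": 0,"wy": 0,"wz": 0,"grip": 255},
    {"dx": 0.24,"dy": 0,"dz": 0,"wx": 0,"wy": 0,"wz": 0,"grip": 255},
    {"dx": 0.3,"dy": 0,"dz": 0,"wx": 0,"wy": 0,"wz": 0,"grip": 255}
  ]
}}

```text
time_s: 27.02
ee_pos: [623.2, -22.0, 14.6]
eef_rot: [2.114, 2.323, -0.002]
force: [-0.7, -2.6, -1.1]
gripper_width: 0.226
finger_force: 59.0
```

Emit:
{"fn": "apply_moves", "kwargs": {
  "rows": [
    {"dx": 0.06,"dy": 0,"dz": 0,"wx": 0,"wy": 0,"wz": 0,"grip": 255},
    {"dx": 0.12,"dy": 0,"dz": 0,"wx": 0,"wy": 0,"wz": 0,"grip": 255},
    {"dx": 0.18,"dy": 0,"dz": 0,"wx": 0,"wy": 0,"wz": 0,"grip": 255}
  ]
}}

```text
time_s: 27.4
ee_pos: [623.3, -21.8, 14.8]
eef_rot: [2.113, 2.32, -0.004]
force: [0.1, -6.0, -0.6]
gripper_width: 0.224
finger_force: 59.0
```

Second tap is done at 6 N. Ease off and withdraw.

Emit:
{"fn": "apply_moves", "kwargs": {
  "rows": [
    {"dx": -0.1,"dy": 0,"dz": 0,"wx": 0,"wy": 0,"wz": 0,"grip": 255},
    {"dx": -0.2,"dy": 0,"dz": 0,"wx": 0,"wy": 0,"wz": 0,"grip": 255},
    {"dx": -0.3,"dy": 0,"dz": 0,"wx": 0,"wy": 0,"wz": 0,"grip": 255},
    {"dx": -0.5,"dy": 0,"dz": 0,"wx": 0,"wy": 0,"wz": 0,"grip": 255},
    {"dx": -1.0,"dy": 0,"dz": 0,"wx": 0,"wy": 0,"wz": 0,"grip": 255},
    {"dx": -2.0,"dy": 0,"dz": 0,"wx": 0,"wy": 0,"wz": 0,"grip": 255},
    {"dx": -3.5,"dy": 0,"dz": 0,"wx": 0,"wy": 0,"wz": 0,"grip": 255},
    {"dx": -5.5,"dy": 0,"dz": 0,"wx": 0,"wy": 0,"wz": 0,"grip": 255},
    {"dx": -7.5,"dy": 0,"dz": 0,"wx": 0,"wy": 0,"wz": 0,"grip": 255},
    {"dx": -9.5,"dy": 0,"dz": 0,"wx": 0,"wy": 0,"wz": 0,"grip": 255},
    {"dx": -11.0,"dy": 0,"dz": -2,"wx": 0,"wy": 0,"wz": 0,"grip": 255},
    {"dx": -12.0,"dy": 0,"dz": -6,"wx": 0,"wy": 0,"wz": 0,"grip": 255}
  ]
}}

```text
time_s: 28.9
ee_pos: [632.1, -140.4, 72.1]
eef_rot: [-2.112, -2.318, 0.004]
force: [0.7, 0.2, -1.5]
gripper_width: 0.229
finger_force: 59.0
```

```bash
python3 - <<'E'
from h import *
s=monitor.sense();print(s["ee_pos"],s["force"],s["gripper_width"])
go(433.6,-279.5,115,88.7)
E
```

```text
[ 632.10263266 -140.37936553   72.11907819] [ 0.7499566   0.18572036 -1.46759771] 0.22879364172233332
d cm [-12.   -21.08  -4.2 ] w deg [-0.32 -0.11  6.62]
```

Emit:
{"fn": "apply_moves", "kwargs": {
  "rows": [
    {"dx": 0,"dy": 0,"dz": -2.5,"wx": 0,"wy": 0,"wz": 0,"grip": 255},
    {"dx": -0.5,"dy": -1.0,"dz": -4.2,"wx": 0,"wy": 0,"wz": 1,"grip": 255},
    {"dx": -2.0,"dy": -3.5,"dz": -4.2,"wx": 0,"wy": 0,"wz": 2,"grip": 255},
    {"dx": -4.0,"dy": -7.0,"dz": -4.2,"wx": 0,"wy": 0,"wz": 3,"grip": 255},
    {"dx": -6.3,"dy": -11,"dz": -4.2,"wx": 0,"wy": 0,"wz": 4,"grip": 255},
    {"dx": -8.5,"dy": -15,"dz": -4.2,"wx": 0,"wy": 0,"wz": 5,"grip": 255},
    {"dx": -10.5,"dy": -18.5,"dz": -4.2,"wx": 0,"wy": 0,"wz": 6,"grip": 255},
    {"dx": -11.6,"dy": -20.5,"dz": -4.2,"wx": 0,"wy": 0,"wz": 6.6,"grip": 255},
    {"dx": -12,"dy": -21.1,"dz": -4.2,"wx": 0,"wy": 0,"wz": 6.6,"grip": 255},
    {"dx": -12,"dy": -21.1,"dz": -4.2,"wx": 0,"wy": 0,"wz": 6.6,"grip": 255},
    {"dx": -12,"dy": -21.1,"dz": -4.2,"wx": 0,"wy": 0,"wz": 6.6,"grip": 255}
  ]
}}

```text
time_s: 30.28
ee_pos: [436.0, -277.9, 116.4]
eef_rot: [-2.243, -2.199, -0.001]
force: [0.2, -0.5, -1.5]
gripper_width: 0.226
finger_force: 59.0
```

```bash
python3 - <<'E'
from h import *
s=monitor.sense();print(s["ee_pos"],s["eef_rot"],s["gripper_width"])
go(433.6,-279.5,115,88.7)
d=save("wrist","w10.png");g=cv2.cvtColor(cv2.imread("pics/w10.png"),cv2.COLOR_BGR2GRAY)
R=Ro.from_rotvec(s["eef_rot"]).as_matrix();M=np.array(d["tool_from_camera"]);f=210/np.tan(np.radians(d["fov_y"])/2)
T=s["ee_pos"]+[0,0,12]
a=np.radians(88.7);e=np.array([np.cos(a),np.sin(a)]);n=np.array([-e[1],e[0]])
def pw(X):
    c=M[:3,:3].T@(R.T@(np.array(X)-T)-M[:3,3]);return (np.array([f*c[0]/c[2]+d["cx"],f*c[1]/c[2]+d["cy"]])).round(0)
for x in(41,31):
  for y in(26,17,-17,-26):print(x,y,pw([*(np.array([433.6,-279.5])+x*e+y*n),72]))
np.set_printoptions(linewidth=250)
r0=int(pw([*(np.array([433.6,-279.5])+36*e),72])[1])
for r in range(r0-24,r0+25,6):print(r,g[r,196:360:4])
E
```

```text
[ 436.0066707  -277.88915886  116.3509027 ] [-2.24340798e+00 -2.19894072e+00 -6.12831462e-04] 0.22596358820944076
d cm [-0.17 -0.24  0.13] w deg [ 0.01 -0.02  0.15]
41 26 [238. 171.]
41 17 [250. 171.]
41 -17 [295. 172.]
41 -26 [307. 172.]
31 26 [239. 184.]
31 17 [250. 184.]
31 -17 [295. 185.]
31 -26 [307. 185.]
154 [ 82  84  83  86  88  88  89  96  95  96  97 101 168 164 168 170 170 227 253 255 255 253 242 159 165 166 160 161  77  74  70  67  64  65  59  62  56  86  82  79  49]
160 [ 82  83  86  86  88  90  90  95  94 100 103 104 168 138 141 142 146 191 253 255 255 253 243 159 146 143 138 112  83  79  71  75  70  68  63  60  58  62  53  52  52]
166 [ 84  84  85  87  91  91  94  98 100 101 105 108 141 143 145 147 149 195 253 255 255 253 243 161 146 146 145 142  85  85  81  75  73  67  66  63  60  57  59  54  55]
172 [ 84  87  88  90  90  96  94  99 103 106 101 254 237 240 221 219 255 248 253 254 255 253 243 197 255 190 154 144 144  89  83  78  75  73  70  63  63  61  60  55  54]
178 [ 87  85  88  88  92  92  96 101 101 105 106 255 255 255 221 223 255 252 253 254 255 253 245 198 255 171 223 222 220  92  87  81  82  74  73  69  64  59  58  53  53]
184 [ 85  85  88  90  93  98  98 102 103 110 109 255 255 255 174 197 189 173 254 255 255 254 246 181 185 178 225 223 226  96  92  91  84  77  75  69  66  65  60  57  55]
190 [ 86  88  89  94  95  96 102 103 110 113 114 119 177 176 180 255 255 255 255 255 255 255 255 255 255 255 132 126 104 102  94  92  85  82  77  72  68  66  61  58  55]
196 [ 84  87  89  92  94  98 102 105 110 115 118 123 179 179 178 255 255 255 255 255 255 255 255 255 255 255 139 128 110 105  99  90  88  84  77  73  69  66  62  59  56]
202 [ 87  87  90  94  97  97 103 106 109 114 117 123 176 182 180 255 255 255 255 255 255 255 255 255 255 255 134 129 130 106 100  96  91  85  81  75  70  68  61  60  57]
```

The wrist pixels put the ears at columns 239–250 and 298–309, rows 171–187, within about 1 mm of the model with the +12 mm height offset. Lower onto the rest.

Emit:
{"fn": "apply_moves", "kwargs": {
  "rows": [
    {"dx": -0.05,"dy": -0.15,"dz": 0.5,"wx": 0,"wy": 0,"wz": 0.1,"grip": 255},
    {"dx": -0.05,"dy": -0.15,"dz": 2,"wx": 0,"wy": 0,"wz": 0.1,"grip": 255},
    {"dx": -0.05,"dy": -0.15,"dz": 3.5,"wx": 0,"wy": 0,"wz": 0.1,"grip": 255},
    {"dx": -0.05,"dy": -0.15,"dz": 4.5,"wx": 0,"wy": 0,"wz": 0.1,"grip": 255},
    {"dx": -0.05,"dy": -0.15,"dz": 5.3,"wx": 0,"wy": 0,"wz": 0.1,"grip": 255},
    {"dx": -0.05,"dy": -0.15,"dz": 5.9,"wx": 0,"wy": 0,"wz": 0.1,"grip": 255},
    {"dx": -0.05,"dy": -0.15,"dz": 6.3,"wx": 0,"wy": 0,"wz": 0.1,"grip": 255},
    {"dx": -0.05,"dy": -0.15,"dz": 6.5,"wx": 0,"wy": 0,"wz": 0.1,"grip": 255},
    {"dx": -0.05,"dy": -0.15,"dz": 6.5,"wx": 0,"wy": 0,"wz": 0.1,"grip": 255}
  ]
}}

```text
time_s: 31.45
ee_pos: [434.1, -278.9, 51.7]
eef_rot: [2.246, 2.196, 0.0]
force: [-0.2, -0.6, -1.2]
gripper_width: 0.226
finger_force: 59.0
```

Emit:
{"fn": "apply_moves", "kwargs": {
  "rows": [
    {"dx": 0,"dy": 0,"dz": 0.1,"wx": 0,"wy": 0,"wz": 0,"grip": 255},
    {"dx": 0,"dy": 0,"dz": 0.2,"wx": 0,"wy": 0,"wz": 0,"grip": 255},
    {"dx": 0,"dy": 0,"dz": 0.3,"wx": 0,"wy": 0,"wz": 0,"grip": 255},
    {"dx": 0,"dy": 0,"dz": 0.36,"wx": 0,"wy": 0,"wz": 0,"grip": 255},
    {"dx": 0,"dy": 0,"dz": 0.36,"wx": 0,"wy": 0,"wz": 0,"grip": 255}
  ]
}}

```text
time_s: 32.08
ee_pos: [434.0, -278.8, 48.0]
eef_rot: [2.246, 2.196, -0.0]
force: [-0.8, 0.1, 1.1]
gripper_width: 0.228
finger_force: 59.1
```

The handle has touched at the expected height. Release by opening.

Emit:
{"fn": "apply_moves", "kwargs": {
  "rows": [
    {"dx": 0,"dy": 0,"dz": 0.04,"wx": 0,"wy": 0,"wz": 0,"grip": 190},
    {"dx": 0,"dy": 0,"dz": 0.04,"wx": 0,"wy": 0,"wz": 0,"grip": 170},
    {"dx": 0,"dy": 0,"dz": 0.04,"wx": 0,"wy": 0,"wz": 0,"grip": 130},
    {"dx": 0,"dy": 0,"dz": 0.04,"wx": 0,"wy": 0,"wz": 0,"grip": 90},
    {"dx": 0,"dy": 0,"dz": 0.04,"wx": 0,"wy": 0,"wz": 0,"grip": 90},
    {"dx": 0,"dy": 0,"dz": 0.04,"wx": 0,"wy": 0,"wz": 0,"grip": 90}
  ]
}}

```text
time_s: 32.83
ee_pos: [434.0, -278.8, 47.5]
eef_rot: [2.247, 2.196, 0.0]
force: [-0.2, -0.4, -0.7]
gripper_width: 0.646
finger_force: 0.0
```

Emit:
{"fn": "apply_moves", "kwargs": {
  "rows": [
    {"dx": 0,"dy": 0,"dz": -0.5,"wx": 0,"wy": 0,"wz": 0,"grip": 90},
    {"dx": 0,"dy": 0,"dz": -1.5,"wx": 0,"wy": 0,"wz": 0,"grip": 90},
    {"dx": 0,"dy": 0,"dz": -3,"wx": 0,"wy": 0,"wz": 0,"grip": 90},
    {"dx": 0,"dy": 0,"dz": -6,"wx": 0,"wy": 0,"wz": 0,"grip": 90},
    {"dx": 0,"dy": 0,"dz": -10,"wx": 0,"wy": 0,"wz": 0,"grip": 90},
    {"dx": 0,"dy": 0,"dz": -13,"wx": 0,"wy": 0,"wz": 0,"grip": 90},
    {"dx": 0,"dy": 0,"dz": -14,"wx": 0,"wy": 0,"wz": 0,"grip": 90},
    {"dx": 0,"dy": 0,"dz": -14,"wx": 0,"wy": 0,"wz": 0,"grip": 90},
    {"dx": 0,"dy": 0,"dz": -14,"wx": 0,"wy": 0,"wz": 0,"grip": 90}
  ]
}}

```text
time_s: 33.95
ee_pos: [433.3, -278.3, 186.0]
eef_rot: [-2.245, -2.194, 0.0]
force: [0.6, -0.1, 0.0]
gripper_width: 0.646
finger_force: 0.0
```

```bash
python3 - <<'E'
from h import *
s=monitor.sense();print(s["ee_pos"],s["force"],s["gripper_width"])
d=save("wrist","w11.png");g=cv2.cvtColor(cv2.imread("pics/w11.png"),cv2.COLOR_BGR2GRAY)
R=Ro.from_rotvec(s["eef_rot"]).as_matrix();M=np.array(d["tool_from_camera"]);f=210/np.tan(np.radians(d["fov_y"])/2)
T=s["ee_pos"]+[0,0,12];a=np.radians(88.7);e=np.array([np.cos(a),np.sin(a)]);n=np.array([-e[1],e[0]])
def pw(X):
    c=M[:3,:3].T@(R.T@(np.array(X)-T)-M[:3,3]);return (np.array([f*c[0]/c[2]+d["cx"],f*c[1]/c[2]+d["cy"]])).round(1)
for x,y,z in[(50,11,82),(50,-11,82),(-50,11,82),(-50,-11,82),(112,20,82),(112,-20,82),(36,21,72),(36,-21,72),(-36,21,72),(-36,-21,72)]:print(x,y,z,pw([*(np.array([434,-279.8])+x*e+y*n),z]))
k,l,st,ce=cv2.connectedComponentsWithStats((g>235).astype(np.uint8))
for i in range(1,k):
    if st[i,4]>60:print(st[i],ce[i].round(1))
np.set_printoptions(linewidth=250)
for r in range(80,300,12):print(r,g[r,220:336:4])
# carrier check in top image: brightness at the carrier's back-face area relative to before
E
```

```text
[ 433.32666517 -278.28518453  185.95268569] [ 0.64549017 -0.05081122  0.0485678 ] 0.6464722456571708
50 11 82 [265.2 149.6]
50 -11 82 [288.9 149.6]
-50 11 82 [266.2 248.1]
-50 -11 82 [287.6 248.1]
112 20 82 [254.   76.5]
112 -20 82 [300.4  76.6]
36 21 72 [255.4 162.9]
36 -21 72 [298.7 163. ]
-36 21 72 [256.8 231.8]
-36 -21 72 [297.  231.9]
[437   0  13  10 124] [442.8   4.3]
[ 261   93   29  160 2957] [277.1 184.1]
[   0  138  108   66 2957] [ 51.8 171.3]
[250 158  10  11 109] [254.5 163. ]
[296 158  10  11  96] [300.3 163.3]
[109 186  62  31 645] [138.8 201.3]
[251 230   9   9  81] [255. 234.]
[293 231  10   9  81] [297.1 234.9]
[376 296  37  28 667] [398.5 307.8]
[ 306  304   38   59 1709] [323.3 334.4]
[509 375  14  14 130] [515.6 380.2]
[544 411  16   9 116] [552.8 414.8]
80 [ 77  78  80  79  78  79  79  80  77 230 231 229 233 132 134 137 136 134 135 135 139  52  52  51  49  53  50  48  48]
92 [ 77  80  79  81  79  82  83  85  83  67  65  65  66 142 190 170  81  74  72  71  61  55  57  56  53  54  51  50  50]
104 [ 80  81  79  82  82  83  86  86  84  88  86  90  89 250 255 250 11
[... 1244 characters left out ...]
1 108 107 103 100  97  93]
236 [ 87  90  92  93  97  97 101 102 255 254 161 110 255 255 255 255 255 255 107 254 255 110 107 105 104  99  97  95  92]
248 [ 87  88  87  90  90  92  96  99 100 103 106 106 255 255 255 255 255 255 108 109 107 105 101 102 100  95  93  90  90]
260 [ 86  85  88  86  91  89  89  91  94  96 100  98 100 101 104 102 104 101 102 103  98  99  98  98  94  92  91  88  90]
272 [38 81 85 84 85 88 86 90 92 92 92 94 94 95 94 94 95 95 96 97 93 93 91 92 91 90 87 87 40]
284 [32 76 80 82 82 81 84 85 85 85 86 88 87 91 88 90 91 89 87 89 92 81 71 73 74 68 71 70 43]
296 [ 30  74  79  80  76  80  79  83  82  84  83  84  85  83  87  87  87  86  87  89  85  75  68  73  82  95 113 138  43]
```

The handle lies at columns 266–290, rows 152–252, between all four ears and across both plates (rows 163 and 234). The arm is clear and still, so I'll hand in.

```bash
python3 -c "
from station import ctrl
print(ctrl.hand_in())"
```

```text
the job is handed in; nothing more can be done
None
```

I handed the job in at about 34 s: the carrier met the stop at about 7 N, I drew the pusher back, tapped it again at 6 N, and laid the pusher across both rest plates. The readings show the handle sitting between all four ears. I did not re-check the carrier's final position by camera, and the gripper once closed on nothing just above the handle before the real grasp.

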